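Twist the rejected stone pot off its stack and put it in the reject tray

ROBOT

A 6-joint arm with a two-finger parallel gripper is mounted at the origin on a cart in front of the work surface, level with it; the furniture and walls round the work are solid. World frame = base frame: x ahead of the robot, y to its left, z up, the work surface at z = 0. Lengths are in m, angles in rad, forces in N, time in s.
With the tool pointing down it reaches from about 0.4 to 0.825 m from the base axis. Payload 7 kg.
Tool frame: the origin (TCP) lies on the centre line of the jaws, within the pads' length; the fingertips stand 22 mm ahead of it and the grasp point (between the pads) lies 3 mm ahead of it (arm.tcp_to_tips is the distance from the TCP to the fingertips, in m); z points along the fingers, y is the line along which they close (so a half turn about z gives the same grasp; the last joint's range is limited). The gripper opens to 88 mm and grips with 3 to 60 N. Pads are 19 mm wide; open, the fingers measure 130 mm over their backs; the gripper's body (78 mm by 193 mm) begins 47 mm behind the grasp point.
Start: joints at [1.561, 0.359, 0.012, 0, -1.224, -0.288], TCP at [0.198, 0.645, 0.249] pointing down, gripper open.
Joint ranges: [-3.07, 3.07], [-1.43, 2.12], [-1.02, 1.25], [-3.03, 1.67], [-3.05, -0], [-3.03, 3.03]. Speed limits (rad/s): [2.39, 2.39, 3.01, 3.14, 3.14, 3.14].

INTERFACE

Orientations are given as [roll, pitch, yaw] about the fixed x, y, z axes, in that order (R = Rz(yaw) Ry(pitch) Rx(roll)).
In Python, from station import arm gives the robot as it stands.
- The arm moves only by the tool jog_arm, never from a script. Its argument "targets" is a list of rows, each an object of numbers: "dx", "dy", "dz": the shift along the tool's x, y, z in mm; "rx", "ry", "rz": the turn, a rotation vector about the tool's x, y, z in rad; "gripper": the closure, from 0 (fully open) to 1 (shut). In form: [{"dx": .., "dy": .., "dz": .., "rx": .., "ry": .., "rz": .., "gripper": ..}, ...]. A call has exactly 8 rows; each row is the pose to reach, as a shift and turn from the pose commanded when the call began, along the tool's axes at that moment; what a row does not reach only later rows make up. A row lasts 1/12 s, in which the tool goes at most 41.7 mm and 7.16 degrees, less where a joint would pass 70% of its speed; a pose out of reach is approached as far as the arm can. A call with a gripper value outside its range is refused whole. The fingers move at their own pace and stop on an object; "force" is the grip in N (left out, the last holds). Time passes only in rows, so rows that repeat a pose let the fingers close, or fill a call up. It gives the time, the measured TCP pose, the force, the opening and the grip force at its end, in the units of the state.
- arm.get_state(): the state, without advancing time (a new reading comes with each control period).
- arm.grab_frame(name): name is "scene" or "top" or "wrist"; returns a dict with "frame" (480x640x3 uint8, red, green, blue), "z_map" (480x640 float32, m along the optical axis (not along the pixel's ray), 0 where there is no reading), "fx", "fy", "cx", "cy" (pixels), "view" (4x4, takes a point from world to camera coordinates). Camera axes: x right, y down, z forward; pixel columns grow to the right and rows downward; lengths in m; the calibration is good to about 2 mm. A picture is of the moment at which its call begins.
- arm.job_done(): hands the job in; it is judged then, once.
The state is a dict: "t": time; "q": joint angles; "qd": joint speeds; "joint_efforts": joint torques, N m; "eef_pos": TCP position; "ee_rot": TCP orientation; "force": force on the tool from outside, world axes, zero at the start; "moment": the same for the moment, N m; "width": finger opening in m; "gripper_force": force on a finger pad.
Only numpy, scipy, OpenCV 4.12 (cv2) and the standard library are available. Lean on these libraries where they do the work, as an engineer would, in place of code of your own. Each camera call takes 0.05 s, during which the arm holds its last target. There are 200 camera calls.

TASK

The upper of the two nested metal stone pots carries a square tag, so it is a reject: free it from the pot below by twisting it counter-clockwise while lifting, and stand it upright inside the square wooden tray, set down gently, not dropped. The lower pot must stay seated in its wooden base, and the loupe, the flux pot and the pliers must be left where they are.

Things in the scene. Friction and masses are not known exactly. Their poses are not given: they have to be found in the camera images.
- top_pot_center (a point): Centre of the upper pot, on its axis, z up. Closed aluminium pot, 0.22 kg, 80 mm tall: bottom spigot 36 mm across, 20 mm high (it stands on this); body 58 mm across; lid 61 mm across, its top 10 mm above this point; on it a dark bar handle 12 mm thick (y), 46 mm long (x), up to 40 mm above this point: grip it across y. Level square brass tag, 22 mm, along +x, to 60 mm from the axis, 7 mm above this point.
- lower_pot: Lower pot, aluminium, loose, about 0.45 kg, 64 mm across, 54 mm tall; origin at the centre of its underside, z up. Its 52 mm square foot sits in the base's recess, which stops it from turning but not from being lifted. A round 22 mm brass tag juts out along -x, 50 mm from the axis. The upper pot's shoulder rests on its rim; the upper pot's centre is then 74 mm above this origin.
- lower_pot_mouth (a point): Middle of the lower pot's rim, axes as the lower pot. Two bayonet slots inside hold a cross pin on the spigot; at first both pots' x axes agree within 0.2 rad and a straight pull lifts both. Turned counter-clockwise from above (+z), the upper pot climbs 8 mm per rad, play 1 mm; 50 to 130 degrees past aligned x axes it is free and lifts straight off (20 mm clears the rim). Clockwise it meets a stop.
- stack_base: Fixed dark wooden base 92x92x17 mm with a 55 mm square recess whose floor is 8 mm above the bench; the lower pot stands in it. Origin at the centre of its underside.
- square_tray: Square wooden tray for rejects, fixed, 92x92x14 mm outside, 80x80 mm inside, walls 6 mm thick, inner floor 6 mm above the bench. Origin at the centre of its underside, z up. Its place and the round tray's may be exchanged.
- round_tray: Round wooden tray for good pots, fixed, 94 mm across, 14 mm high; not used here. Origin at the centre of its underside.
- loupe: Black eye loupe standing on the bench, 38 mm across, 32 mm high, bystander. Origin at the centre of its underside.
- flux_pot: Small glass pot with a white lid, 45 mm across, 25 mm high, bystander. Origin at the centre of its underside.
- pliers: Parallel pliers lying flat, 44x100x12 mm, bystander. Origin at the centre of their underside, length along y.
Things that resemble listed ones, but are neither listed nor needed, are in the scene too. Leave any blue or red look-alike of the part that bears top_pot_center alone.

How it is judged:
On the way:
1. the upper pot is free above the lower pot, which is still seated in its base (z of top_pot_center in the frame of lower_pot above 0.1 m and distance of lower_pot from where it was at the start of the episode below 0.008 m and angle between lower_pot's own z axis and vertical below 0.08 rad), for 0.1 s.
At the end, for the whole second after the job is handed in: The upper pot stands at rest and released on the square tray's floor, upright within 0.1 rad, its axis within 24 mm of the tray's middle in each direction; the lower pot is in its base within 8 mm of its start and upright within 0.08 rad; loupe, flux pot and pliers within 30 mm of their starts (x of top_pot_center in the frame of square_tray between -0.024 and 0.024 m and y of top_pot_center in the frame of square_tray between -0.024 and 0.024 m and z of top_pot_center in the frame of square_tray between 0.043 and 0.05 m and angle between top_pot_center's own z axis and vertical below 0.1 rad and linear speed of top_pot below 0.02 m/s and distance of lower_pot from where it was at the start of the episode below 0.008 m and angle between lower_pot's own z axis and vertical below 0.08 rad and distance of each of loupe, flux_pot, pliers from where it was at the start of the episode below 0.03 m); the robot touches nothing.
It fails at once if the lower pot is pulled 20 mm or more from its seat (distance of lower_pot from where it was at the start of the episode above 0.02 m).
It fails at once if the upper pot is dropped into the tray (faster than 0.4 m/s in the last 18 mm above its floor) (horizontal distance between top_pot_center and square_tray below 0.05 m and z of top_pot_center in the frame of square_tray below 0.064 m and linear speed of top_pot above 0.4 m/s).
It fails at once if the upper pot is tipped over (more than 0.7 rad) (angle between top_pot_center's own z axis and vertical above 0.7 rad).
It fails at once if the loupe, the flux pot or the pliers moved by 30 mm or more (distance of any of loupe, flux_pot, pliers from where it was at the start of the episode above 0.03 m).
It also fails if it takes over 48 s, if anything falls off the work surface, if the arm or the gripper's body presses on something with over 40 N, if the wrist force passes 120 N, or if a joint passes its speed limit or range.

## Working session

There is one attempt and no reset: what is moved stays moved. The work goes in short steps, Python scripts to look and compute and a tool call to move; the robot and the scene stay as the last step left them, time stands still between calls to the robot, and variables do not carry over. Pictures are saved under pics/ and viewed, at most 10 in all, crops included, and the job is handed in when it is done.

Besides the shell and the picture viewer there is one more tool, called after "Emit:" as name([rows], argument=value, ...), one row to a line, values as JSON. jog_arm: Moves the arm, as the interface text tells. Its arguments: {"type":"object","properties":{"targets":{"type":"array","items":{"type":"object","properties":{"dx":{"type":"number"},"dy":{"type":"number"},"dz":{"type":"number"},"rx":{"type":"number"},"ry":{"type":"number"},"rz":{"type":"number"},"gripper":{"type":"number"}}}},"force":{"type":"number"}},"required":["targets"]}

```bash
ls; mkdir -p pics
cat > h.py <<'E'
import numpy as np, cv2
from station import arm
def grab(n):
    d=arm.grab_frame(n); np.savez(f'{n}.npz',**d); cv2.imwrite(f'pics/{n}_raw.png',d['frame'][:,:,::-1]); return d
def load(n): return dict(np.load(f'{n}.npz'))
def pts(d):
    z=d['z_map']; v,u=np.mgrid[:480,:640]
    c=np.stack([(u-d['cx'])/d['fx']*z,(v-d['cy'])/d['fy']*z,z],-1)
    T=np.linalg.inv(d['view']); return c@T[:3,:3].T+T[:3,3]
def ray(d,u,v,h):
    T=np.linalg.inv(d['view']); r=T[:3,:3]@[(u-d['cx'])/d['fx'],(v-d['cy'])/d['fy'],1]
    return T[:3,3]+r*(h-T[2,3])/r[2]
E
python3 - <<'E'
from h import *
s=arm.get_state(); print(s)
a=grab('top')['frame'];b=grab('scene')['frame']
cv2.imwrite('pics/a1.png',a[:,:,::-1]);cv2.imwrite('pics/b1.png',b[:,:,::-1])
E
```

```text
pics
{'t': 0.0, 'q': array([ 1.56110810e+00,  3.59369554e-01,  1.10571995e-02, -3.37031006e-04,
       -1.22409670e+00, -2.88075785e-01]), 'qd': array([-0.00064628,  0.00102062,  0.00090786, -0.00049272, -0.00013069,
       -0.00070764]), 'joint_efforts': array([ 3.20988611e-04, -5.82713485e+01,  2.93054563e+01,  6.99708447e+00,
        6.95720402e-03, -1.49336333e-04]), 'eef_pos': array([0.19794378, 0.64485034, 0.24763551]), 'ee_rot': array([ 3.13995636e+00, -1.54454904e-04, -2.97878663e-01]), 'force': array([-0.22828415,  0.28717659,  0.19125869]), 'moment': array([-0.03525391,  0.04059018,  0.00678431]), 'gripper_force': 0.0, 'width': 0.08756340363748011}
```

View pics/a1.png

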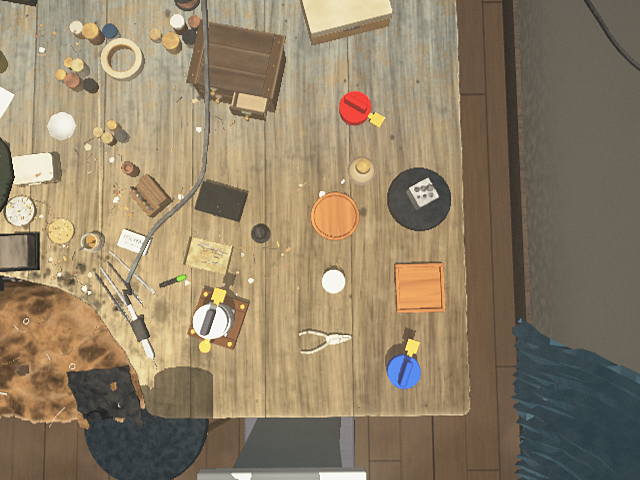

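View pics/b1.png

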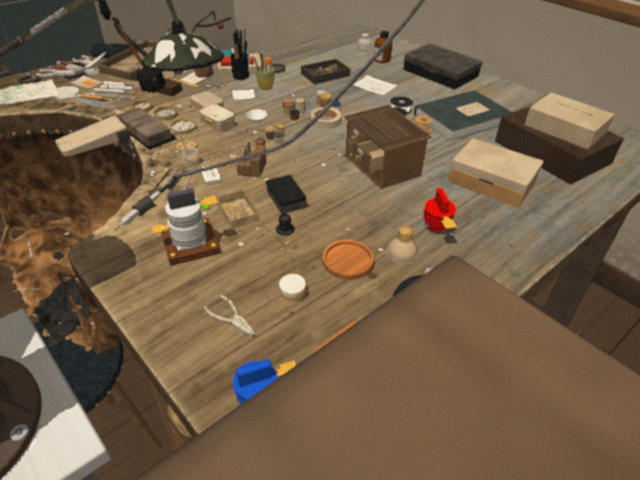

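Top view: the metal stack with square tag is at (212,320), tag at (218,296), and its round lower tag at (205,346). The square tray is at (420,288) and the round tray at (335,216). The blue pot (404,371) and red pot (355,108) are look-alikes, so I leave them. The metal pot on the wooden base fits the description.

Run:
```python
from h import *
d=load('top'); P=pts(d)
for n,u,v in [('stack',212,320),('tag',218,296),('rtag',205,346),('tray',420,288),('round',335,216),('blue',404,371),('flux',333,281),('loupe',261,233),('pliers',325,342),('box',237,70),('cable',193,180),('iron',140,320)]:
    print(n,P[v,u].round(3))
print(np.linalg.inv(d['view']).round(3),d['fx'])
hsv=cv2.cvtColor(d['frame'],cv2.COLOR_RGB2HSV)
def big(m,x0,x1,y0,y1):
    k=np.zeros_like(m);k[y0:y1,x0:x1]=m[y0:y1,x0:x1]
    c=max(cv2.findContours(k,cv2.RETR_EXTERNAL,cv2.CHAIN_APPROX_NONE)[0],key=cv2.contourArea);return c
Z=P[...,2]
# yellow tags
y=cv2.inRange(hsv,(20,120,150),(35,255,255))
for nm,b,h in [('sq',(208,230,286,306),.089),('rd',(195,215,338,356),.04)]:
    c=big(y,*b);r=cv2.minAreaRect(c);print(nm,r,np.median(Z[b[2]:b[3],b[0]:b[1]][y[b[2]:b[3],b[0]:b[1]]>0]))
    print(ray(d,*r[0],h))
t=cv2.inRange(hsv,(3,100,100),(18,255,255)); c=big(t,385,455,250,325); r=cv2.minAreaRect(c); print('tray',r,ray(d,*r[0],.014))
for b in [cv2.boxPoints(r)]: print([ray(d,*p,.014)[:2].round(3) for p in b])
crop=d['frame'][270:370,165:265,::-1]
f=arm.grab_frame('scene')['frame'][175:275,140:240,::-1]
w=grab('wrist')['frame'][:,:,::-1]
o=np.hstack([cv2.resize(crop,(400,400),interpolation=2),cv2.resize(f,(400,400),interpolation=2)])
cv2.imwrite('pics/crop.png',o)
m=(Z>.09)&(Z<.14); m[:, :180]=0;m[:,245:]=0;m[:280]=0;m[350:]=0
q=P[m];print('pot pts z hist',np.histogram(q[:,2],10));
for lo,hi in [(.088,.098),(.113,.14)]:
    k=q[(q[:,2]>lo)&(q[:,2]<hi)]
    if len(k): print(len(k),k.mean(0),k.min(0),k.max(0), cv2.minAreaRect((k[:,:2]*1000).astype(np.float32)))
```

```text
stack [0.44  0.111 0.1  ]
tag [0.481 0.103 0.091]
rtag [0.39  0.133 0.052]
tray [ 0.491 -0.27   0.006]
round [ 0.631 -0.108  0.007]
blue [ 0.345 -0.225  0.078]
flux [ 0.506 -0.102  0.025]
loupe [0.598 0.033 0.027]
pliers [ 0.39  -0.086  0.011]
box [0.888 0.068 0.103]
cable [0.706 0.169 0.003]
iron [0.436 0.264 0.019]
[[-0.011 -0.996  0.084  0.501]
 [-1.     0.011  0.007 -0.083]
 [-0.008 -0.084 -0.996  1.078]
 [ 0.     0.     0.     1.   ]] 555.5614067520482
sq ((217.64999389648438, 296.54998779296875), (11.700427055358887, 16.443843841552734), 18.434947967529297) 0.09118949191152959
[0.4800043  0.10366115 0.089     ]
rd ((204.5, 345.5), (13.0, 11.0), 90.0) 0.055050160442834506
[0.38926615 0.13684432 0.04      ]
tray ((420.00848388671875, 293.6952819824219), (61.68085861206055, 50.256866455078125), 87.51044464111328) [ 0.47979429 -0.26783505  0.014     ]
[array([ 0.537, -0.219]), array([ 0.54 , -0.315]), array([ 0.423, -0.316]), array([ 0.42 , -0.221])]
pot pts z hist (array([549, 164,   8,  13,  11,  10,  10,  26, 124,  49]), array([0.0900025 , 0.09364961, 0.09729671, 0.10094382, 0.10459093,
       0.10823803, 0.11188514, 0.11553225, 0.11917935, 0.12282646,
       0.12647357]))
713 [0.44650031 0.1134767  0.09245659] [0.40772639 0.08785923 0.0900025 ] [0.49693424 0.14680649 0.09719308] ((452.3585205078125, 117.23854064941406), (58.86662673950195, 89.2735595703125), 89.61734008789062)
208 [0.43780245 0.11688106 0.12115935] [0.41537842 0.10591007 0.11314279] [0.45967559 0.1296188  0.12647357] ((437.68646240234375, 117.25053405761719), (12.349023818969727, 45.5666618347168), 71.07514190673828)
```

View pics/crop.png

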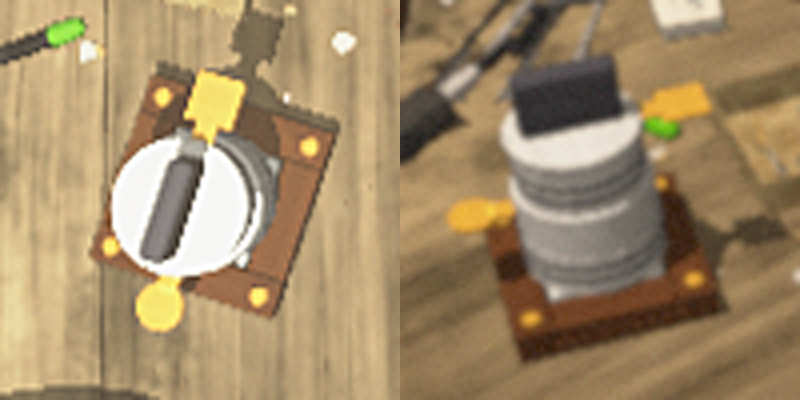

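View pics/wrist_raw.png

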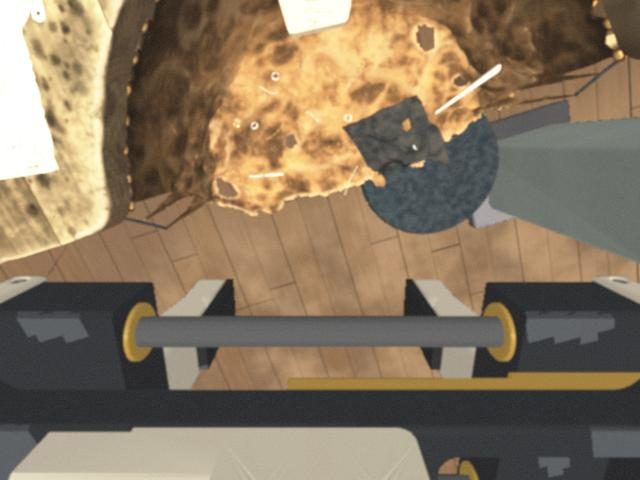

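The crop confirms it: the upper metal pot carries the square tag, the lower one the round tag, on the dark wooden base with brass corners. The wrist view shows only the floor and a leather piece, with the fingers at the bottom. Next I work out the approach move.

```bash
cat >> h.py <<'E'
from scipy.spatial.transform import Rotation as Ro
def Rt(s=None):
    s=s or arm.get_state(); return Ro.from_euler('xyz',s['ee_rot']).as_matrix()
def go(x,y,z,yaw=None):
    s=arm.get_state();R=Rt(s); print('d mm',(R.T@(np.array([x,y,z])-s['eef_pos'])*1000).round(1))
    if yaw is not None: print('rotvec',Ro.from_matrix(R.T@Ro.from_euler('xyz',[np.pi,0,yaw]).as_matrix()).as_rotvec().round(3))
E
python3 - <<'E'
from h import *
d=load('wrist');s=arm.get_state();R=Rt(s);T=np.linalg.inv(d['view'])
print('cam in tool',(R.T@(T[:3,3]-s['eef_pos'])).round(3),(R.T@T[:3,:3]).round(2),d['fx'],d['cx'],d['cy'])
go(0.4377,0.1172,0.22,-0.32)
d=load('top');P=pts(d)
m=(P[...,2]>.01)&(P[...,2]<.03)&(abs(P[...,0]-.49)<.07)&(abs(P[...,1]+.268)<.07)
q=P[m];print(len(q),cv2.minAreaRect((q[:,:2]*1000).astype(np.float32)),np.percentile(q,[1,99],axis=0))
E
```

```text
cam in tool [ 0.075 -0.    -0.136] [[ 0.   -0.96 -0.28]
 [ 1.   -0.    0.  ]
 [-0.   -0.28  0.96]] 333.81014744716845 319.07270605529845 241.31245028887886
d mm [384.  434.2  28.5]
rotvec [ 0.001 -0.     0.022]
661 ((492.29925537109375, -267.3741455078125), (92.16512298583984, 92.26140594482422), 0.7989087700843811) [[ 0.44696901 -0.31316779  0.01003654]
 [ 0.53811896 -0.22127409  0.01896924]]
```

Emit:
jog_arm([
  {"dx": 384, "dy": 434, "dz": 28, "rz": 0.02},
  {"dx": 384, "dy": 434, "dz": 28, "rz": 0.02},
  {"dx": 384, "dy": 434, "dz": 28, "rz": 0.02},
  {"dx": 384, "dy": 434, "dz": 28, "rz": 0.02},
  {"dx": 384, "dy": 434, "dz": 28, "rz": 0.02},
  {"dx": 384, "dy": 434, "dz": 28, "rz": 0.02},
  {"dx": 384, "dy": 434, "dz": 28, "rz": 0.02},
  {"dx": 384, "dy": 434, "dz": 28, "rz": 0.02},
])

```text
invalid input at $.targets[0]: expected keys dx, dy, dz, rx, ry, rz, gripper
```

Run:
```python
from h import *
print(arm.get_state()); go(0.4377,0.1172,0.20,-0.32)
```

```text
{'t': 0.2, 'q': array([ 1.56111129e+00,  3.59154161e-01,  1.14050971e-02, -1.84458183e-04,
       -1.22408834e+00, -2.88105038e-01]), 'qd': array([-0.00250541, -0.00130067,  0.00321223,  0.00222484, -0.00045369,
       -0.00080685]), 'joint_efforts': array([-9.46132095e-04, -5.82555449e+01,  2.92982322e+01,  6.99299097e+00,
        8.19791254e-03, -1.38007913e-04]), 'eef_pos': array([0.19799457, 0.64503175, 0.24795377]), 'ee_rot': array([ 3.14054520e+00, -1.29540930e-04, -2.97852772e-01]), 'force': array([-0.48228056,  0.21076107, -0.32715113]), 'moment': array([-0.01555853,  0.02081844,  0.02366528]), 'gripper_force': 0.0, 'width': 0.08758529971269634}
d mm [384.  434.2  48.5]
rotvec [ 0.001 -0.     0.022]
```

Emit:
jog_arm([
  {"dx": 384, "dy": 434, "dz": 28, "rx": 0, "ry": 0, "rz": 0.02, "gripper": 0},
  {"dx": 384, "dy": 434, "dz": 28, "rx": 0, "ry": 0, "rz": 0.02, "gripper": 0},
  {"dx": 384, "dy": 434, "dz": 28, "rx": 0, "ry": 0, "rz": 0.02, "gripper": 0},
  {"dx": 384, "dy": 434, "dz": 28, "rx": 0, "ry": 0, "rz": 0.02, "gripper": 0},
  {"dx": 384, "dy": 434, "dz": 28, "rx": 0, "ry": 0, "rz": 0.02, "gripper": 0},
  {"dx": 384, "dy": 434, "dz": 28, "rx": 0, "ry": 0, "rz": 0.02, "gripper": 0},
  {"dx": 384, "dy": 434, "dz": 28, "rx": 0, "ry": 0, "rz": 0.02, "gripper": 0},
  {"dx": 384, "dy": 434, "dz": 28, "rx": 0, "ry": 0, "rz": 0.02, "gripper": 0},
])

```text
t: 0.87
eef_pos: [0.3361, 0.3401, 0.2325]
ee_rot: [-3.141, -0.0, -0.317]
force: [1.3, 0.6, 0.3]
width: 0.0879
gripper_force: 0.0
```

Run:
```python
from h import *
s=arm.get_state();print(s['t'],s['q'],s['eef_pos'],s['ee_rot']); go(0.4377,0.1172,0.20,-0.32)
```

```text
0.8667 [ 1.20412359e+00  4.20145588e-02 -4.31352044e-01 -2.22569027e-06
 -1.09706969e+00  4.93350466e-02] [0.33608406 0.34013906 0.23247933] [-3.14123296e+00 -1.57764810e-05 -3.17338703e-01]
d mm [166.1 180.1  32.4]
rotvec [-0.    -0.     0.003]
```

Emit:
jog_arm([
  {"dx": 166, "dy": 180, "dz": 32, "rx": 0, "ry": 0, "rz": 0, "gripper": 0},
  {"dx": 166, "dy": 180, "dz": 32, "rx": 0, "ry": 0, "rz": 0, "gripper": 0},
  {"dx": 166, "dy": 180, "dz": 32, "rx": 0, "ry": 0, "rz": 0, "gripper": 0},
  {"dx": 166, "dy": 180, "dz": 32, "rx": 0, "ry": 0, "rz": 0, "gripper": 0},
  {"dx": 166, "dy": 180, "dz": 32, "rx": 0, "ry": 0, "rz": 0, "gripper": 0},
  {"dx": 166, "dy": 180, "dz": 32, "rx": 0, "ry": 0, "rz": 0, "gripper": 0},
  {"dx": 166, "dy": 180, "dz": 32, "rx": 0, "ry": 0, "rz": 0, "gripper": 0},
  {"dx": 166, "dy": 180, "dz": 32, "rx": 0, "ry": 0, "rz": 0, "gripper": 0},
])

```text
t: 1.53
eef_pos: [0.4376, 0.1171, 0.2001]
ee_rot: [3.141, 0.0, -0.322]
force: [-1.2, 0.6, -1.0]
width: 0.0873
gripper_force: 0.0
```

Run:
```python
from h import *
d=grab('wrist');s=arm.get_state();print(s['t'],s['q'],s['eef_pos'],s['ee_rot']); P=pts(d)
q=P[(abs(P[...,0]-.44)<.08)&(abs(P[...,1]-.117)<.06)]
for lo,hi in [(.088,.096),(.118,.128)]:
    k=q[(q[:,2]>lo)&(q[:,2]<hi)]; print(len(k),cv2.minAreaRect((k[:,:2]*1000).astype(np.float32)) if len(k) else 0, np.median(k[:,2]) if len(k) else 0)
```

```text
1.5833 [ 7.01314187e-01  2.71240177e-02 -5.26465402e-01 -5.59964460e-05
 -1.01737891e+00  5.49032711e-01] [0.43744432 0.1184115  0.2003937 ] [ 3.14147079e+00  1.30395784e-04 -3.20478873e-01]
4554 ((451.62091064453125, 113.07098388671875), (59.55601119995117, 88.68512725830078), 73.39253997802734) 0.09074749232664124
1057 ((437.4442138671875, 117.19500732421875), (11.871840476989746, 45.34491729736328), 71.11520385742188) 0.12065587143293408
```

View pics/wrist_raw.png

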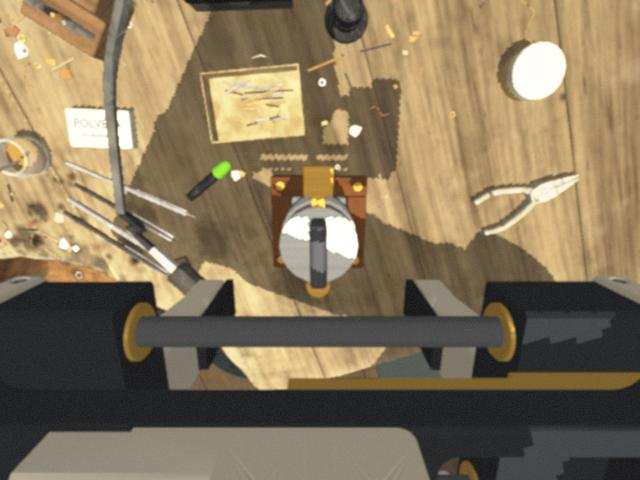

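The wrist view shows the pot at (318,240), the handle aligned with tool x and centred between the fingers, and the square tag at (318,182). Descending and closing.

Emit:
jog_arm([
  {"dx": 0, "dy": 0, "dz": 20, "rx": 0, "ry": 0, "rz": 0.008, "gripper": 0},
  {"dx": 0, "dy": 0, "dz": 45, "rx": 0, "ry": 0, "rz": 0.008, "gripper": 0},
  {"dx": 0, "dy": 0, "dz": 65, "rx": 0, "ry": 0, "rz": 0.008, "gripper": 0},
  {"dx": 0, "dy": 0, "dz": 75, "rx": 0, "ry": 0, "rz": 0.008, "gripper": 0},
  {"dx": 0, "dy": 0, "dz": 81, "rx": 0, "ry": 0, "rz": 0.008, "gripper": 0},
  {"dx": 0, "dy": 0, "dz": 81, "rx": 0, "ry": 0, "rz": 0.008, "gripper": 0.6},
  {"dx": 0, "dy": 0, "dz": 81, "rx": 0, "ry": 0, "rz": 0.008, "gripper": 0.9},
  {"dx": 0, "dy": 0, "dz": 81, "rx": 0, "ry": 0, "rz": 0.008, "gripper": 1},
], force=40)

```text
t: 2.25
eef_pos: [0.4377, 0.1202, 0.1204]
ee_rot: [-3.14, -0.001, -0.325]
force: [0.8, -0.0, 0.3]
width: 0.073
gripper_force: 0.0
```

Emit:
jog_arm([
  {"dx": 0, "dy": 0, "dz": 0, "rx": 0, "ry": 0, "rz": 0, "gripper": 1},
  {"dx": 0, "dy": 0, "dz": 0, "rx": 0, "ry": 0, "rz": 0, "gripper": 1},
  {"dx": 0, "dy": 0, "dz": 0, "rx": 0, "ry": 0, "rz": 0, "gripper": 1},
  {"dx": 0, "dy": 0, "dz": 0, "rx": 0, "ry": 0, "rz": 0, "gripper": 1},
  {"dx": 0, "dy": 0, "dz": 0, "rx": 0, "ry": 0, "rz": 0, "gripper": 1},
  {"dx": 0, "dy": 0, "dz": 0, "rx": 0, "ry": 0, "rz": 0, "gripper": 1},
  {"dx": 0, "dy": 0, "dz": 0, "rx": 0, "ry": 0, "rz": 0, "gripper": 1},
  {"dx": 0, "dy": 0, "dz": 0, "rx": 0, "ry": 0, "rz": 0, "gripper": 1},
], force=40)

```text
t: 2.92
eef_pos: [0.4373, 0.1192, 0.1194]
ee_rot: [3.142, 0.0, -0.326]
force: [-0.7, 0.6, 0.3]
width: 0.0199
gripper_force: 0.0
```

Emit:
jog_arm([
  {"dx": 0.6, "dy": 2, "dz": 0, "rx": 0, "ry": 0, "rz": 0, "gripper": 0.8},
  {"dx": 0.6, "dy": 2, "dz": 0, "rx": 0, "ry": 0, "rz": 0, "gripper": 0.8},
  {"dx": 0.6, "dy": 2, "dz": 0, "rx": 0, "ry": 0, "rz": 0, "gripper": 1},
  {"dx": 0.6, "dy": 2, "dz": 0, "rx": 0, "ry": 0, "rz": 0, "gripper": 1},
  {"dx": 0.6, "dy": 2, "dz": 0, "rx": 0, "ry": 0, "rz": 0, "gripper": 1},
  {"dx": 0.6, "dy": 2, "dz": 0, "rx": 0, "ry": 0, "rz": 0, "gripper": 1},
  {"dx": 0.6, "dy": 2, "dz": 0, "rx": 0, "ry": 0, "rz": 0, "gripper": 1},
  {"dx": 0.6, "dy": 2, "dz": 0, "rx": 0, "ry": 0, "rz": 0, "gripper": 1},
], force=40)

```text
t: 3.58
eef_pos: [0.4374, 0.1174, 0.1195]
ee_rot: [-3.141, -0.0, -0.326]
force: [1.1, 1.5, -1.0]
width: 0.0119
gripper_force: 40.0
```

Emit:
jog_arm([
  {"dx": 0, "dy": 0, "dz": -0.4, "rx": 0, "ry": 0, "rz": -0.05, "gripper": 1},
  {"dx": 0, "dy": 0, "dz": -0.8, "rx": 0, "ry": 0, "rz": -0.1, "gripper": 1},
  {"dx": 0, "dy": 0, "dz": -1.4, "rx": 0, "ry": 0, "rz": -0.17, "gripper": 1},
  {"dx": 0, "dy": 0, "dz": -1.9, "rx": 0, "ry": 0, "rz": -0.24, "gripper": 1},
  {"dx": 0, "dy": 0, "dz": -2.5, "rx": 0, "ry": 0, "rz": -0.31, "gripper": 1},
  {"dx": 0, "dy": 0, "dz": -3.0, "rx": 0, "ry": 0, "rz": -0.38, "gripper": 1},
  {"dx": 0, "dy": 0, "dz": -3.6, "rx": 0, "ry": 0, "rz": -0.45, "gripper": 1},
  {"dx": 0, "dy": 0, "dz": -4.0, "rx": 0, "ry": 0, "rz": -0.5, "gripper": 1},
], force=40)

```text
t: 4.25
eef_pos: [0.4367, 0.1168, 0.1232]
ee_rot: [3.141, 0.001, 0.178]
force: [-0.5, -0.0, -0.8]
width: 0.0116
gripper_force: 40.0
```

Emit:
jog_arm([
  {"dx": 0, "dy": 0, "dz": -0.8, "rx": 0, "ry": 0, "rz": -0.1, "gripper": 1},
  {"dx": 0, "dy": 0, "dz": -1.6, "rx": 0, "ry": 0, "rz": -0.2, "gripper": 1},
  {"dx": 0, "dy": 0, "dz": -2.4, "rx": 0, "ry": 0, "rz": -0.3, "gripper": 1},
  {"dx": 0, "dy": 0, "dz": -3.2, "rx": 0, "ry": 0, "rz": -0.4, "gripper": 1},
  {"dx": 0, "dy": 0, "dz": -4.0, "rx": 0, "ry": 0, "rz": -0.5, "gripper": 1},
  {"dx": 0, "dy": 0, "dz": -4.8, "rx": 0, "ry": 0, "rz": -0.6, "gripper": 1},
  {"dx": 0, "dy": 0, "dz": -5.6, "rx": 0, "ry": 0, "rz": -0.7, "gripper": 1},
  {"dx": 0, "dy": 0, "dz": -6.4, "rx": 0, "ry": 0, "rz": -0.8, "gripper": 1},
], force=40)

```text
t: 4.92
eef_pos: [0.4366, 0.1167, 0.1295]
ee_rot: [-3.141, 0.001, 0.979]
force: [0.4, 0.6, -0.9]
width: 0.0119
gripper_force: 40.0
```

Emit:
jog_arm([
  {"dx": 0, "dy": 0, "dz": -0.6, "rx": 0, "ry": 0, "rz": -0.1, "gripper": 1},
  {"dx": 0, "dy": 0, "dz": -1, "rx": 0, "ry": 0, "rz": -0.2, "gripper": 1},
  {"dx": 0, "dy": 0, "dz": -1.5, "rx": 0, "ry": 0, "rz": -0.22, "gripper": 1},
  {"dx": 0, "dy": 0, "dz": -2, "rx": 0, "ry": 0, "rz": -0.22, "gripper": 1},
  {"dx": 0, "dy": 0, "dz": -3, "rx": 0, "ry": 0, "rz": -0.22, "gripper": 1},
  {"dx": 0, "dy": 0, "dz": -4, "rx": 0, "ry": 0, "rz": -0.22, "gripper": 1},
  {"dx": 0, "dy": 0, "dz": -5, "rx": 0, "ry": 0, "rz": -0.22, "gripper": 1},
  {"dx": 0, "dy": 0, "dz": -6, "rx": 0, "ry": 0, "rz": -0.22, "gripper": 1},
], force=40)

```text
t: 5.58
eef_pos: [0.4372, 0.1172, 0.136]
ee_rot: [-3.142, 0.0, 1.193]
force: [-0.6, -0.9, -1.1]
width: 0.0114
gripper_force: 40.0
```

Run:
```python
from h import *
d=grab('wrist')['frame'];b=grab('scene')['frame'][150:300,100:300]
cv2.imwrite('pics/c2.png',np.hstack([cv2.resize(d,(400,300)),cv2.resize(b,(400,300))])[:,:,::-1])
```

```text
(no output)
```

View pics/c2.png

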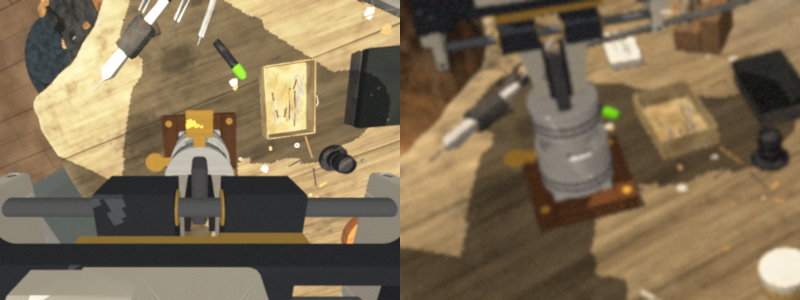

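The square tag turned with the gripper and the lower pot's round tag stayed put, now 90° apart; the lower pot is seated. Lifting slowly.

Emit:
jog_arm([
  {"dx": 0, "dy": 0, "dz": -2, "rx": 0, "ry": 0, "rz": 0, "gripper": 1},
  {"dx": 0, "dy": 0, "dz": -4, "rx": 0, "ry": 0, "rz": 0, "gripper": 1},
  {"dx": 0, "dy": 0, "dz": -7, "rx": 0, "ry": 0, "rz": 0, "gripper": 1},
  {"dx": 0, "dy": 0, "dz": -10, "rx": 0, "ry": 0, "rz": 0, "gripper": 1},
  {"dx": 0, "dy": 0, "dz": -15, "rx": 0, "ry": 0, "rz": 0, "gripper": 1},
  {"dx": 0, "dy": 0, "dz": -22, "rx": 0, "ry": 0, "rz": 0, "gripper": 1},
  {"dx": 0, "dy": 0, "dz": -30, "rx": 0, "ry": 0, "rz": 0, "gripper": 1},
  {"dx": 0, "dy": 0, "dz": -40, "rx": 0, "ry": 0, "rz": 0, "gripper": 1},
], force=40)

```text
t: 6.35
eef_pos: [0.4371, 0.1171, 0.1766]
ee_rot: [-3.141, 0.0, 1.194]
force: [0.2, 0.2, -0.8]
width: 0.0115
gripper_force: 40.0
```

Run:
```python
from h import *
d=grab('scene')
cv2.imwrite('pics/c3.png',cv2.resize(d['frame'][120:300,100:340],(800,600))[:,:,::-1])
s=arm.get_state();print(s['q'])
go(.4373,.1172,.24,.6);go(.492,-.267,.24,0.0)
```

```text
[ 6.99511467e-01  4.91502244e-02 -5.59380967e-01  9.44111482e-04
 -9.59380607e-01  2.06550583e+00]
d mm [ -0.7  -0.5 -61.2]
rotvec [ 0.001 -0.003  0.595]
d mm [-337.9  191.4  -61.6]
rotvec [ 1.000e-03 -3.000e-03  1.195e+00]
```

View pics/c3.png

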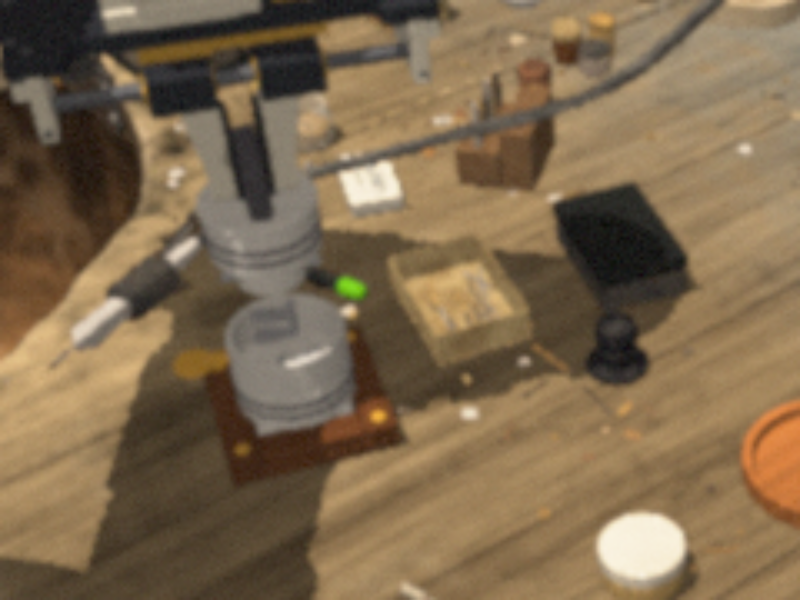

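The upper pot hangs free above the seated lower pot. Moving to the tray while turning the wrist back.

Emit:
jog_arm([
  {"dx": -12, "dy": 7, "dz": -8, "rx": 0, "ry": 0, "rz": 0.06, "gripper": 1},
  {"dx": -35, "dy": 20, "dz": -10, "rx": 0, "ry": 0, "rz": 0.16, "gripper": 1},
  {"dx": -65, "dy": 37, "dz": -10, "rx": 0, "ry": 0, "rz": 0.27, "gripper": 1},
  {"dx": -97, "dy": 55, "dz": -10, "rx": 0, "ry": 0, "rz": 0.38, "gripper": 1},
  {"dx": -129, "dy": 73, "dz": -10, "rx": 0, "ry": 0, "rz": 0.49, "gripper": 1},
  {"dx": -161, "dy": 91, "dz": -10, "rx": 0, "ry": 0, "rz": 0.6, "gripper": 1},
  {"dx": -190, "dy": 107, "dz": -10, "rx": 0, "ry": 0, "rz": 0.7, "gripper": 1},
  {"dx": -210, "dy": 119, "dz": -10, "rx": 0, "ry": 0, "rz": 0.77, "gripper": 1},
], force=40)

```text
t: 7.07
eef_pos: [0.4706, -0.1243, 0.1863]
ee_rot: [3.141, -0.001, 0.418]
force: [0.7, 0.6, -1.4]
width: 0.0117
gripper_force: 40.0
```

Run:
```python
from h import *
s=arm.get_state();print(s['q'],s['eef_pos'],s['qd'])
go(.492,-.267,.14,0.0)
```

```text
[ 1.47041665e-01  9.98142709e-02 -4.82806855e-01  2.35409439e-04
 -9.87571838e-01  1.84146628e+00] [ 0.47058947 -0.12426373  0.18632297] [-0.60930412  0.18673834  0.21416215 -0.00508008 -0.02308842 -0.19547566]
d mm [-38.4 139.1  46.4]
rotvec [ 0.    -0.001  0.418]
```

Emit:
jog_arm([
  {"dx": -7, "dy": 25, "dz": 5, "rx": 0, "ry": 0, "rz": 0.08, "gripper": 1},
  {"dx": -15, "dy": 53, "dz": 12, "rx": 0, "ry": 0, "rz": 0.17, "gripper": 1},
  {"dx": -23, "dy": 80, "dz": 20, "rx": 0, "ry": 0, "rz": 0.26, "gripper": 1},
  {"dx": -30, "dy": 105, "dz": 30, "rx": 0, "ry": 0, "rz": 0.34, "gripper": 1},
  {"dx": -36, "dy": 125, "dz": 38, "rx": 0, "ry": 0, "rz": 0.4, "gripper": 1},
  {"dx": -39, "dy": 137, "dz": 44, "rx": 0, "ry": 0, "rz": 0.42, "gripper": 1},
  {"dx": -40, "dy": 141, "dz": 46, "rx": 0, "ry": 0, "rz": 0.42, "gripper": 1},
  {"dx": -40, "dy": 141, "dz": 46, "rx": 0, "ry": 0, "rz": 0.42, "gripper": 1},
], force=40)

```text
t: 7.73
eef_pos: [0.4919, -0.2674, 0.1392]
ee_rot: [-3.141, 0.001, 0.004]
force: [-0.6, 0.6, -1.5]
width: 0.0118
gripper_force: 40.0
```

Run:
```python
from h import *
d=grab('wrist');cv2.imwrite('pics/c4.png',d['frame'][:,:,::-1]);s=arm.get_state();print(s['q'],s['eef_pos'],s['qd'])
P=pts(d); q=P[(abs(P[...,0]-.49)<.06)&(abs(P[...,1]+.268)<.06)]
k=q[(q[:,2]>.011)&(q[:,2]<.019)]; print(len(k),k.min(0),k.max(0))
k=q[(q[:,2]>.09)&(q[:,2]<.12)]; print(len(k),np.median(k,0))
go(.492,-.267,.084,0.0)
```

```text
[-1.47022811e-01  2.67400449e-01 -3.89690227e-01 -7.01960797e-05
 -9.14293916e-01  1.72268749e+00] [ 0.49203879 -0.26673847  0.13979389] [ 0.02036537 -0.01991429 -0.00245461  0.00020972 -0.0003993  -0.00792691]
1715 [ 0.45450667 -0.31515199  0.0110358 ] [ 0.53826776 -0.22178402  0.01571401]
5593 [ 0.51614216 -0.26700028  0.11020627]
d mm [-0.   0.3 55.8]
rotvec [-0.     0.001  0.005]
```

View pics/c4.png

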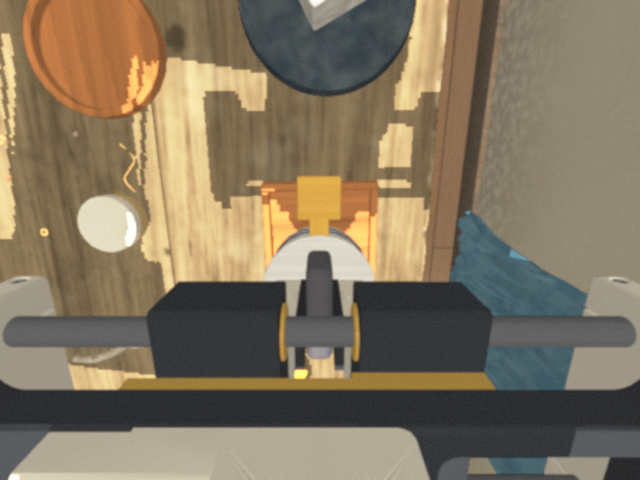

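The pot hangs over the tray (320,240), centred between the walls. Lowering gently.

Emit:
jog_arm([
  {"dx": 0, "dy": 0, "dz": 8, "rx": 0, "ry": 0, "rz": 0, "gripper": 1},
  {"dx": 0, "dy": 0, "dz": 18, "rx": 0, "ry": 0, "rz": 0, "gripper": 1},
  {"dx": 0, "dy": 0, "dz": 28, "rx": 0, "ry": 0, "rz": 0, "gripper": 1},
  {"dx": 0, "dy": 0, "dz": 36, "rx": 0, "ry": 0, "rz": 0, "gripper": 1},
  {"dx": 0, "dy": 0, "dz": 43, "rx": 0, "ry": 0, "rz": 0, "gripper": 1},
  {"dx": 0, "dy": 0, "dz": 48, "rx": 0, "ry": 0, "rz": 0, "gripper": 1},
  {"dx": 0, "dy": 0, "dz": 52, "rx": 0, "ry": 0, "rz": 0, "gripper": 1},
  {"dx": 0, "dy": 0, "dz": 53, "rx": 0, "ry": 0, "rz": 0, "gripper": 1},
], force=40)

```text
t: 8.45
eef_pos: [0.4919, -0.2667, 0.086]
ee_rot: [-3.141, 0.001, 0.004]
force: [-0.5, 0.1, -2.3]
width: 0.0118
gripper_force: 40.0
```

Emit:
jog_arm([
  {"dx": 0, "dy": 0, "dz": 0.5, "rx": 0, "ry": 0, "rz": 0, "gripper": 1},
  {"dx": 0, "dy": 0, "dz": 1, "rx": 0, "ry": 0, "rz": 0, "gripper": 1},
  {"dx": 0, "dy": 0, "dz": 1.5, "rx": 0, "ry": 0, "rz": 0, "gripper": 1},
  {"dx": 0, "dy": 0, "dz": 2, "rx": 0, "ry": 0, "rz": 0, "gripper": 1},
  {"dx": 0, "dy": 0, "dz": 2.5, "rx": 0, "ry": 0, "rz": 0, "gripper": 1},
  {"dx": 0, "dy": 0, "dz": 2.5, "rx": 0, "ry": 0, "rz": 0, "gripper": 1},
  {"dx": 0, "dy": 0, "dz": 2.5, "rx": 0, "ry": 0, "rz": 0, "gripper": 1},
  {"dx": 0, "dy": 0, "dz": 2.5, "rx": 0, "ry": 0, "rz": 0, "gripper": 1},
], force=40)

```text
t: 9.12
eef_pos: [0.4922, -0.2668, 0.0845]
ee_rot: [3.142, -0.0, 0.004]
force: [0.1, 0.3, -0.6]
width: 0.0115
gripper_force: 40.0
```

Emit:
jog_arm([
  {"dx": 0, "dy": 0, "dz": 0.3, "rx": 0, "ry": 0, "rz": 0, "gripper": 1},
  {"dx": 0, "dy": 0, "dz": 0.6, "rx": 0, "ry": 0, "rz": 0, "gripper": 1},
  {"dx": 0, "dy": 0, "dz": 0.9, "rx": 0, "ry": 0, "rz": 0, "gripper": 1},
  {"dx": 0, "dy": 0, "dz": 1.2, "rx": 0, "ry": 0, "rz": 0, "gripper": 1},
  {"dx": 0, "dy": 0, "dz": 1.2, "rx": 0, "ry": 0, "rz": 0, "gripper": 1},
  {"dx": 0, "dy": 0, "dz": 1.2, "rx": 0, "ry": 0, "rz": 0, "gripper": 1},
  {"dx": 0, "dy": 0, "dz": 1.2, "rx": 0, "ry": 0, "rz": 0, "gripper": 1},
  {"dx": 0, "dy": 0, "dz": 1.2, "rx": 0, "ry": 0, "rz": 0, "gripper": 1},
], force=40)

```text
t: 9.78
eef_pos: [0.4924, -0.2669, 0.0843]
ee_rot: [3.141, -0.001, 0.005]
force: [-1.7, 3.2, 9.3]
width: 0.0117
gripper_force: 40.0
```

Contact is made (9 N upward). Releasing slowly, then retreating.

Emit:
jog_arm([
  {"dx": 0, "dy": 0, "dz": -0.6, "rx": 0, "ry": 0, "rz": 0, "gripper": 1},
  {"dx": 0, "dy": 0, "dz": -0.6, "rx": 0, "ry": 0, "rz": 0, "gripper": 0.7},
  {"dx": 0, "dy": 0, "dz": -0.6, "rx": 0, "ry": 0, "rz": 0, "gripper": 0.6},
  {"dx": 0, "dy": 0, "dz": -0.6, "rx": 0, "ry": 0, "rz": 0, "gripper": 0.5},
  {"dx": 0, "dy": 0, "dz": -0.6, "rx": 0, "ry": 0, "rz": 0, "gripper": 0.4},
  {"dx": 0, "dy": 0, "dz": -0.6, "rx": 0, "ry": 0, "rz": 0, "gripper": 0.4},
  {"dx": 0, "dy": 0, "dz": -0.6, "rx": 0, "ry": 0, "rz": 0, "gripper": 0.4},
  {"dx": 0, "dy": 0, "dz": -0.6, "rx": 0, "ry": 0, "rz": 0, "gripper": 0.4},
])

```text
t: 10.45
eef_pos: [0.4922, -0.2668, 0.0837]
ee_rot: [3.142, 0.0, 0.004]
force: [0.3, -0.5, 0.5]
width: 0.0505
gripper_force: 0.0
```

Emit:
jog_arm([
  {"dx": 0, "dy": 0, "dz": -5, "rx": 0, "ry": 0, "rz": 0, "gripper": 0.4},
  {"dx": 0, "dy": 0, "dz": -15, "rx": 0, "ry": 0, "rz": 0, "gripper": 0.4},
  {"dx": 0, "dy": 0, "dz": -30, "rx": 0, "ry": 0, "rz": 0, "gripper": 0.4},
  {"dx": 0, "dy": 0, "dz": -50, "rx": 0, "ry": 0, "rz": 0, "gripper": 0.4},
  {"dx": 0, "dy": 0, "dz": -75, "rx": 0, "ry": 0, "rz": 0, "gripper": 0.4},
  {"dx": 0, "dy": 0, "dz": -95, "rx": 0, "ry": 0, "rz": 0, "gripper": 0.4},
  {"dx": 0, "dy": 0, "dz": -100, "rx": 0, "ry": 0, "rz": 0, "gripper": 0.4},
  {"dx": 0, "dy": 0, "dz": -100, "rx": 0, "ry": 0, "rz": 0, "gripper": 0.4},
])

```text
t: 11.12
eef_pos: [0.4934, -0.2671, 0.1866]
ee_rot: [3.141, -0.005, 0.004]
force: [-0.9, 0.3, -0.4]
width: 0.0528
gripper_force: 0.0
```

Run:
```python
from h import *
d=grab('wrist');P=pts(d); q=P[(abs(P[...,0]-.49)<.09)&(abs(P[...,1]+.268)<.06)]
for lo,hi in [(.05,.062),(.08,.095)]:
    k=q[(q[:,2]>lo)&(q[:,2]<hi)]; print(len(k),np.median(k[:,2]),cv2.minAreaRect((k[:,:2]*1000).astype(np.float32)))
cv2.imwrite('pics/c5.png',np.hstack([cv2.resize(d['frame'],(400,300)),cv2.resize(grab('scene')['frame'],(400,300))])[:,:,::-1])
```

```text
3948 0.05557971460039893 ((507.5292663574219, -267.0708923339844), (88.76409912109375, 60.1883430480957), 0.3307182490825653)
926 0.08547912412554631 ((492.4492492675781, -266.8228759765625), (11.560162544250488, 45.57596969604492), 89.95113372802734)
```

View pics/c5.png

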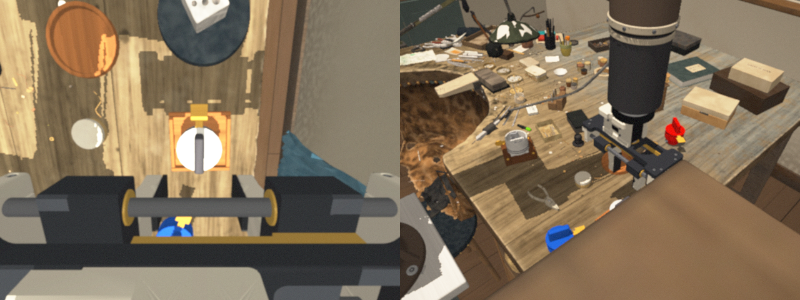

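The pot stands upright and centred in the square tray, with the lid at z 0.056 and its axis at (0.492, -0.267). The lower pot and the bystanders are in place and the arm is clear, so I hand in.

```bash
python3 -c "
from station import arm
print(arm.job_done())"
```

```text
the job is handed in; nothing more can be done
None
```

The rejected upper pot was twisted free and set down gently, and it stands upright and centred in the square tray; in the last pictures the lower pot is still seated and the loupe, flux pot and pliers look undisturbed; the job was handed in at about 11 s of the 48 s, and no verdict was returned.

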